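# Make up the small consolidation-cell kit

### The job

Make up the kit for the small test cell in the three coloured bins: in the blue bin lay the small brown porous stone with the small grey porous stone centred on top of it, in the yellow bin the steel cap, and in the green bin the square black weight, all lying flat. Leave the two larger porous stones where they are, they belong to the bigger cell.

Things in the scene. Friction and masses are not known exactly. Their poses are not given: they have to be found in the camera images.
- stone_grey_mid (a point): Small grey porous stone to be moved: a disc 50 mm in diameter, 10 mm thick, lying flat on the bench; 0.1 kg. This point is its centre, half-way up; z axis up when it lies flat.
- stone_brown_mid (a point): Small brown porous stone to be moved: a disc 50 mm in diameter, 10 mm thick, lying flat on the bench; 0.1 kg. The loading frames (bodies 0.22 m tall, posts taller) begin at x = 0.48 m; in front of them only their black levers (y = 0.36 and -0.20, up to z = 0.13) stand in the way. This point is its centre, half-way up; z axis up when it lies flat.
- steel_cap_mid (a point): Pale grey steel cap to be moved: a plain solid disc 50 mm in diameter, 22 mm tall (over twice as thick as the stones); about 0.3 kg. This point is its centre, half-way up; z axis up when it lies flat.
- square_weight_mid (a point): Square black slotted weight to be moved: 50 x 50 mm, standing 8.5 mm high, with a slot from the middle of one edge (the +x edge) to its centre, lying flat on the bench; about 0.2 kg. Grip it across two opposite sides, best the two that face along its own y axis. This point is its centre, half-way up; z axis up when it lies flat. x and y axes are square to its sides.
- big_stone_grey_mid (a point): Larger grey porous stone, a look-alike to be left alone: a disc 62 mm in diameter, 8 mm thick, on the bench. This point is its centre, half-way up; z axis up when it lies flat.
- big_stone_brown_mid (a point): Larger brown porous stone, a look-alike to be left alone: a disc 62 mm in diameter, 9 mm thick, on the bench. This point is its centre, half-way up; z axis up when it lies flat.
- bin_blue: Blue bin, for the two small stones. Fixed, open, 70 x 122 x 22 mm outside, walls and floor 2 mm. Origin: centre of its underside, 3 mm above the bench (inner floor at z = 5 mm, rim at 25 mm). x: across the short side, y: along the long side. The three bins stand in random order 72 mm apart along x in a low aluminium carrier (223 x 130 mm, rim 12 mm high) between the loading frames.
- bin_yellow: Yellow bin, for the steel cap. Fixed, open, 70 x 122 x 22 mm outside, walls and floor 2 mm. Origin: centre of its underside, 3 mm above the bench (inner floor at z = 5 mm, rim at 25 mm). x: across the short side, y: along the long side. The three bins stand in random order 72 mm apart along x in a low aluminium carrier (223 x 130 mm, rim 12 mm high) between the loading frames.
- bin_green: Green bin, for the square weight. Fixed, open, 70 x 122 x 22 mm outside, walls and floor 2 mm. Origin: centre of its underside, 3 mm above the bench (inner floor at z = 5 mm, rim at 25 mm). x: across the short side, y: along the long side. The three bins stand in random order 72 mm apart along x in a low aluminium carrier (223 x 130 mm, rim 12 mm high) between the loading frames.

How it is judged (in metres and radians):
At the end, for the whole second after the job is handed in: Brown stone flat in the blue bin, grey flat on it, centres within 12 mm; cap flat in the yellow bin, weight flat in the green (each within 13 mm of the bin's long centre line, 40 mm along it, tilt under 0.12 rad); larger stones within 25 mm of their starts; all released and at rest (x of stone_brown_mid in the frame of bin_blue between -0.013 and 0.013 m and y of stone_brown_mid in the frame of bin_blue between -0.04 and 0.04 m and z of stone_brown_mid in the frame of bin_blue between 0.003 and 0.011 m and z of stone_grey_mid in the frame of bin_blue between 0.013 and 0.021 m and horizontal distance between stone_grey_mid and stone_brown_mid below 0.012 m and x of steel_cap_mid in the frame of bin_yellow between -0.013 and 0.013 m and y of steel_cap_mid in the frame of bin_yellow between -0.04 and 0.04 m and z of steel_cap_mid in the frame of bin_yellow between 0.009 and 0.017 m and x of square_weight_mid in the frame of bin_green between -0.013 and 0.013 m and y of square_weight_mid in the frame of bin_green between -0.04 and 0.04 m and z of square_weight_mid in the frame of bin_green between 0.003 and 0.011 m and angle between each of stone_grey_mid, stone_brown_mid, steel_cap_mid, square_weight_mid's own z axis and vertical below 0.12 rad and linear speed of each of stone_grey, stone_brown, steel_cap, square_weight below 0.02 m/s and distance of each of big_stone_grey_mid, big_stone_brown_mid from where it was at the start of the episode below 0.025 m); the robot touches nothing.
It fails at once if a larger porous stone is picked up or pushed away (distance of any of big_stone_grey_mid, big_stone_brown_mid from where it was at the start of the episode above 0.025 m).
It also fails if it takes over 128 s, if anything falls off the work surface, if the arm or the gripper's body presses on something with over 40 N, if the wrist force passes 120 N, or if a joint passes its speed limit or range.

### The arm

A 6-joint arm with a two-finger parallel gripper is mounted at the origin on a cart in front of the work surface, level with it; the furniture and walls round the work are solid. World frame = base frame: x ahead of the robot, y to its left, z up, the work surface at z = 0. Lengths are in mm, angles in rad, forces in N, time in s.
With the tool pointing down it reaches from about 375 to 925 mm from the base axis. Payload 5.7 kg.
Tool frame: the origin (TCP) lies midway between the tips of the shut fingers; the grasp point (between the pads) lies 19 mm behind it; z points along the fingers, y is the line along which they close (so a half turn about z gives the same grasp; the last joint's range is limited). The gripper opens to 88 mm and grips with 3 to 60 N. Pads are 20 mm wide; open, the fingers measure 115 mm over their backs; the gripper's body (75 mm by 178 mm) begins 61 mm behind the grasp point.
Start: joints at [-1.351, 0.359, 1.51, -0, 1.272, -0.115], TCP at [197.132, -566.658, 222.623] pointing down, gripper open.
Joint ranges: [-2.97, 2.97], [-1.01, 2.36], [0.21, 2.38], [-0.96, 4.11], [0.2, 2.71], [-2.98, 2.98]. Speed limits (rad/s): [2.39, 2.39, 3.14, 3.14, 3.14, 3.14].

### API

Orientations are given as a unit quaternion [w, x, y, z].
In Python, from station import * gives the robot as it stands.
- The arm moves only by the tool apply_moves, never from a script. Its argument "rows" is a list of rows, each a list of 7 numbers: the shift along the tool's x, y, z in mm, then the turn, a rotation vector about the tool's x, y, z in degrees, then the gripper command: -1 is fully open, 1 is shut, values between are in proportion. A call has 1 to 10 rows; each row shifts and turns the commanded pose from where the row before left it, along the tool's axes as they then stand; what a row does not reach is not made up. A row lasts 1/10 s, in which the tool goes at most 50 mm and 8.59 degrees, less where a joint would pass 70% of its speed; a pose out of reach is approached as far as the arm can. A call with a gripper value outside its range is refused whole. The fingers move at their own pace and stop on an object; "squeeze" is the grip in N (left out, the last holds). Time passes only in rows, so rows that do not move let the fingers close. It gives the time, the measured TCP pose, the force, the opening and the grip force at its end, in the units of the state.
- get_obs(): the state, without advancing time (a new reading comes with each control period).
- read_camera(name): name is "side" or "top"; returns the picture (384x512x3 uint8, red, green, blue); there is no depth.
- camera_params(name): a dict with "fovy" (degrees; the focal length in pixels is half the picture's height over the tangent of half this angle, whatever the lens; pixels are square), "cx", "cy" (the principal point, pixels), "view" (4x4, takes a point from world to camera coordinates). Camera axes: x right, y down, z forward; pixel columns grow to the right and rows downward; lengths in mm; the calibration is good to about 2 mm. A picture is of the moment at which its call begins. camera_params takes no time and is no camera call.
- close_job(): hands the job in; it is judged then, once.
The state is a dict: "time_s": time; "q": joint angles; "dq": joint speeds; "joint_efforts": joint torques, N m; "ee_pos": TCP position; "tool_rot": TCP orientation; "contact_force": force on the tool from outside, world axes, zero at the start; "moment": the same for the moment, N m; "finger_gap": finger opening in mm; "gripper_force": force on a finger pad.
Only numpy, scipy, OpenCV 4.12 (cv2) and the standard library are available. Lean on these libraries where they do the work, as an engineer would, in place of code of your own. Each camera call takes 0.05 s, during which the arm holds its last target. There are 200 camera calls.

## Working session

There is one attempt and no reset: what is moved stays moved. The work goes in short steps, Python scripts to look and compute and a tool call to move; the robot and the scene stay as the last step left them, time stands still between calls to the robot, and variables do not carry over. Pictures are saved under pics/ and viewed, at most 14 in all, crops included, and the job is handed in when it is done.

Besides the shell and the picture viewer there is one more tool, called after "Emit:" by a JSON object that holds its "op" and its "data". apply_moves: Moves the arm, as the interface text tells. Its arguments: {"type":"object","properties":{"rows":{"type":"array"},"squeeze":{"type":"number"}},"required":["rows"]}

```bash
mkdir -p pics; ls; python3 - <<'E'
from station import *
import cv2,numpy as np
for n in("top","side"):
    im=read_camera(n); cv2.imwrite(f"pics/{n}0.png",cv2.resize(im[:,:,::-1],(768,576),interpolation=cv2.INTER_CUBIC)); np.save(f"pics/{n}0.npy",im)
    p=camera_params(n); print(n,p["fovy"],p["cx"],p["cy"],np.round(p["view"],4).tolist(), [k for k in p])
o=get_obs(); print(o["ee_pos"],o["tool_rot"],o["finger_gap"],o["time_s"])
E
```

```text
pics
top 55.0165512999746 257.11044373932634 193.5084948876073 [[0.0196, -0.9997, 0.0163, -142.9918], [-0.9956, -0.021, -0.0913, 549.6417], [0.0916, -0.0144, -0.9957, 955.609], [0.0, 0.0, 0.0, 1.0]] ['fovy', 'cx', 'cy', 'view']
side 44.420973847458704 252.6939381262605 192.87427515276872 [[-0.8572, -0.515, 0.0022, 393.5725], [-0.1993, 0.3278, -0.9235, 214.0994], [0.4749, -0.792, -0.3836, 879.9999], [0.0, 0.0, 0.0, 1.0]] ['fovy', 'cx', 'cy', 'view']
[ 196.99611292 -566.07459664  221.91111148] [-8.13764827e-04  9.86022642e-01  1.66609382e-01 -4.10434897e-05] 87.9716166360007 0.1
```

View pics/top0.png

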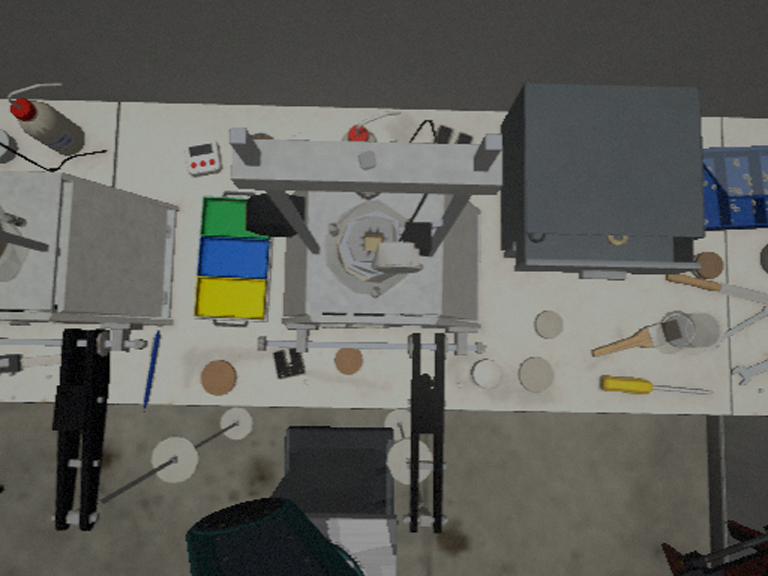

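View pics/side0.png

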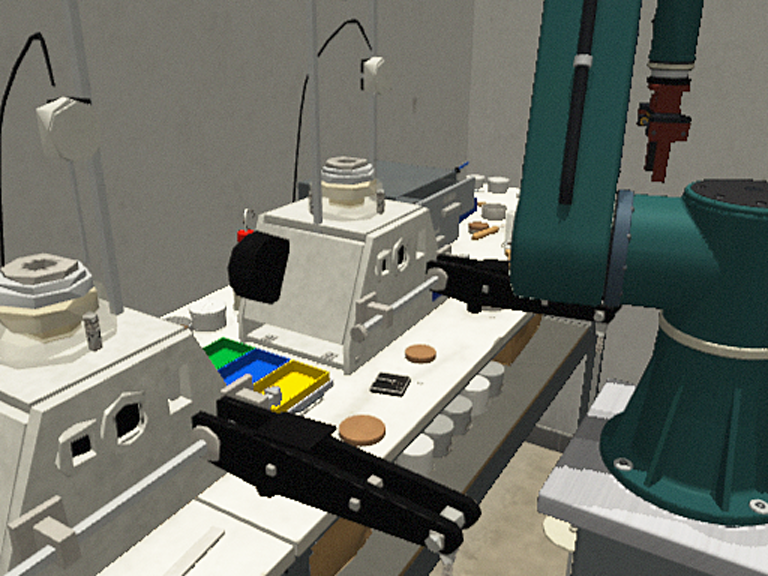

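The top view (1.5x scale) shows the small brown stone at (348,360), weight (289,362), cap (487,374) and big brown stone (219,377). The two grey discs are at (548,324) and (536,375). The bins at about x 233 run green, blue, yellow from far to near. The levers are at columns 80 and 427, and the side view agrees.

```bash
cat > h.py <<'E'
from station import *
import cv2,numpy as np
def ray(n,u,v,z):
    p=camera_params(n);f=192/np.tan(np.radians(p["fovy"]/2));V=np.array(p["view"]);R=V[:3,:3];c=-R.T@V[:3,3]
    d=R.T@np.array([(u-p["cx"])/f,(v-p["cy"])/f,1]);return c+d*(z-c[2])/d[2]
def proj(n,P):
    p=camera_params(n);f=192/np.tan(np.radians(p["fovy"]/2));V=np.array(p["view"]);q=V[:3,:3]@np.array(P,float)+V[:3,3]
    return f*q[0]/q[2]+p["cx"],f*q[1]/q[2]+p["cy"]
def blob(n,m,z,mn=60,roi=None):
    out=[]
    if roi is not None:
        k=np.zeros_like(m);x0,y0,x1,y1=roi;k[y0:y1,x0:x1]=1;m=m*k
    for c in cv2.findContours(m,cv2.RETR_EXTERNAL,cv2.CHAIN_APPROX_NONE)[0]:
        if cv2.contourArea(c)<mn: continue
        P=np.array([ray(n,*q[0],z)[:2] for q in c],np.float32)
        M=cv2.moments(c);ce=ray(n,M["m10"]/M["m00"],M["m01"]/M["m00"],z)
        r=cv2.minAreaRect(P);out.append((ce[:2].round(1).tolist(),np.round(r[0],1).tolist(),np.round(r[1],1).tolist(),round(r[2],1)))
    return out
def hsv(im): return cv2.cvtColor(im,cv2.COLOR_RGB2HSV)
def rng(h,a,b): return (cv2.inRange(h,a,b)>0).astype(np.uint8)
E
python3 - <<'E'
from h import *
im=np.load("pics/top0.npy");h=hsv(im)
for n,(u,v) in dict(brown=(232,240),bigb=(146,251),w=(193,241),cap=(324,249),g1=(365,216),g2=(357,250),bench=(300,262),benchg=(345,235)).items(): print(n,im[v,u],h[v,u])
print("brown",blob("top",rng(h,(3,60,60),(18,255,255)),10,roi=(120,225,260,270)))
print("black",blob("top",rng(h,(0,0,0),(180,255,80)),8.5,roi=(170,225,220,260)))
for c,a in dict(green=(50,75),blue=(100,125),yellow=(22,35)).items(): print(c,blob("top",rng(h,(a[0],100,50),(a[1],255,255)),25,mn=400,roi=(120,120,190,220)))
s=im[190:280,290:400][:,:,::-1];cv2.imwrite("pics/c1.png",cv2.resize(s,None,fx=7,fy=6.6,interpolation=cv2.INTER_NEAREST))
E
```

```text
brown [127 103  76] [ 16 102 127]
bigb [125  96  73] [ 13 106 125]
w [120 118 111] [ 23  19 120]
cap [164 166 162] [ 45   6 166]
g1 [145 140 130] [ 20  26 145]
g2 [144 139 129] [ 20  27 144]
bench [165 166 156] [ 33  15 166]
benchg [163 164 156] [ 34  12 164]
brown [([393.2, 162.4], [393.1, 162.7], [60.6, 58.2], 2.6), ([427.6, -67.2], [426.4, -67.4], [45.1, 48.1], 1.1)]
black [([419.0, 39.0], [421.7, 38.7], [47.4, 47.8], 13.6)]
green [([677.4, 158.3], [678.8, 139.7], [122.2, 70.2], 88.4)]
blue [([606.7, 141.5], [606.7, 141.4], [122.8, 71.6], 88.4)]
yellow [([535.0, 143.7], [535.1, 143.7], [123.3, 71.0], 88.3)]
```

View pics/c1.png

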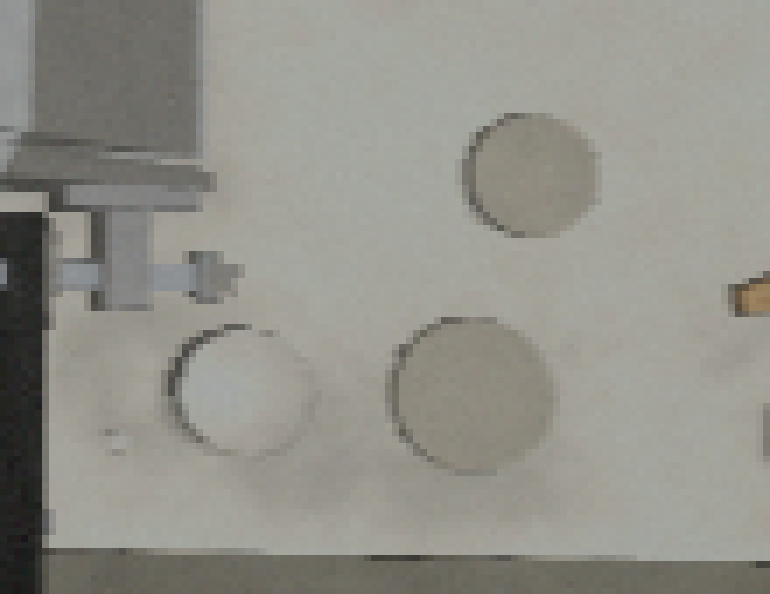

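Crop (7 x 6.6 scale): small grey disc at about (532,175), big grey at (472,396), and cap top face at about (248,392), with the lever to its left.

```bash
python3 - <<'E'
from h import *
from scipy.optimize import least_squares
im=np.load("pics/top0.npy");h=hsv(im)
b=cv2.GaussianBlur(im,(0,0),.8).astype(int); m=((b[:,:,0]-b[:,:,2])>=12).astype(np.uint8)
print("greys",blob("top",m,10,roi=(330,190,382,270)))
print("cap",ray("top",290+248/7,190+392/6.6,22))
print("capedges",ray("top",290+172/7,249,22),ray("top",290+318/7,249,22))
g=cv2.cvtColor(im,cv2.COLOR_RGB2GRAY)
print("w thr",[blob("top",rng(h,(0,0,0),(180,255,t)),8.5,roi=(170,225,220,260)) for t in (95,125)])
# gap between frames
for n,u,v,z in [("leftbot",175,210,0),("leftbot2",172,320,0),("rightbot",300,195,0),("rightbot2",286,318,0)]: print(n,ray("top",u/1.5,v/1.5,z).round())
# knob end: two-ray
def tri(a,b):
    f=lambda P: np.r_[np.subtract(proj("top",P),a),np.subtract(proj("side",P),b)]
    s=least_squares(f,[600,100,100]);return s.x.round(),s.cost.round(1)
print("knob",tri((249/1.5,215/1.5),(243/1.5,268/1.5)))
# lever at -0.20
for z in(0,90,130): print("lever",z,[ray("top",u/1.5,v/1.5,z)[:2].round() for u,v in((409,400),(446,400),(425,333))])
s=im[110:225,100:225][:,:,::-1];a=cv2.resize(s,None,fx=6,fy=5.2,interpolation=cv2.INTER_CUBIC);cv2.imwrite("pics/c2.png",a)
E
```

```text
greys [([405.0, -405.8], [400.2, -405.0], [91.0, 87.1], 9.1), ([498.7, -427.4], [497.8, -426.4], [46.2, 51.3], 89.5)]
cap [ 408.16890752 -315.52473516   22.        ]
capedges [ 408.66431561 -286.71741795   22.        ] [ 409.6969461  -342.07690248   22.        ]
w thr [[([419.4, 38.9], [421.9, 38.6], [48.8, 47.9], 13.5)], [([419.8, 38.9], [422.1, 37.9], [51.1, 51.5], 13.5)]]
leftbot [695. 258.   0.]
leftbot2 [493. 252.   0.]
rightbot [728.  30.   0.]
rightbot2 [501.  47.   0.]
knob (array([651.,  83., 156.]), np.float64(1.0))
lever 0 [array([ 358., -178.]), array([ 360., -244.]), array([ 479., -205.])]
lever 90 [array([ 368., -172.]), array([ 369., -233.]), array([ 477., -197.])]
lever 130 [array([ 372., -170.]), array([ 373., -228.]), array([ 476., -194.])]
```

View pics/c2.png

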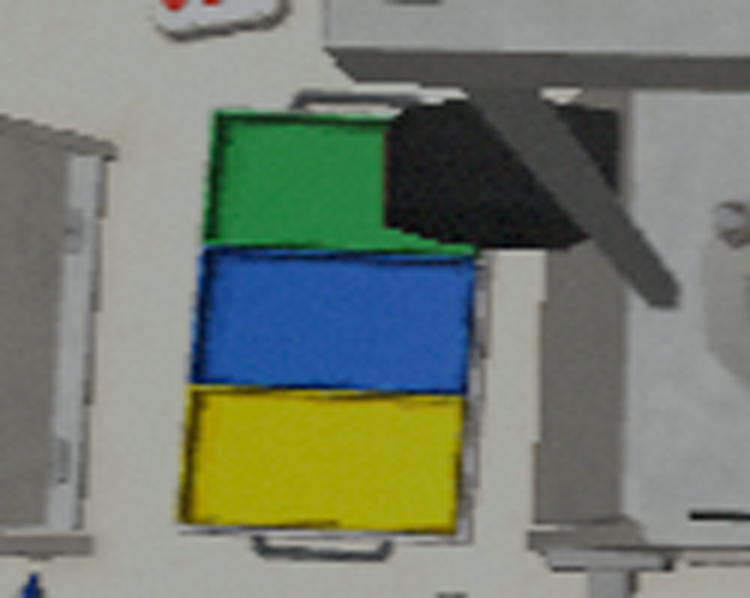

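The crop shows the knob end at about (387,170), overhanging the right part of the green bin. The frame inner edges are at columns 100 and 540. I'll start by squaring the tool and lifting.

Emit:
{"op": "apply_moves", "data": {"rows": [[0, 0, 0, 0, 0, 6.4, -0.5], [0, 0, 0, 0, 0, 6.4, -0.5], [0, 0, 0, 0, 0, 6.4, -0.5], [0, 0, -30, 0, 0, 0, -0.5], [20, -42, 0, 0, 0, 0, -0.5], [20, -42, 0, 0, 0, 0, -0.5], [20, -42, 0, 0, 0, 0, -0.5], [20, -42, 0, 0, 0, 0, -0.5]], "squeeze": 25}}

```text
time_s: 0.9
ee_pos: [277.5, -396.8, 252.3]
tool_rot: [-0.0, 1.0, -0.001, -0.0]
contact_force: [-0.1, -1.1, -0.7]
finger_gap: 65.8
gripper_force: 0.0
```

```bash
cat >> h.py <<'E'
from scipy.optimize import least_squares
from scipy.spatial.transform import Rotation as Ro
def tri(a,b):
    f=lambda P: np.r_[np.subtract(proj("top",P),a),np.subtract(proj("side",P),b)]
    s=least_squares(f,[600,100,100]);return s.x.round(),s.cost.round(1)
def st():
    o=get_obs();w=o["tool_rot"];R=Ro.from_quat([w[1],w[2],w[3],w[0]]).as_matrix()
    print("t",round(o["time_s"],2),"pos",o["ee_pos"].round(1),"tx",R[:,0].round(3),"tz",R[:,2].round(3),"gap",round(float(o["finger_gap"]),1),"F",np.round(o["contact_force"],1),"grip",np.round(o["gripper_force"],1),"q",np.round(o["q"],2))
    return o,R
def go(x,y,z):
    o,R=st();print("shift",(R.T@(np.array([x,y,z])-o["ee_pos"])).round(1))
E
python3 - <<'E'
from h import *
P,c=tri((314/1.5,248/1.5),(318/1.5,222/1.5));print("post base",P,c)
for z in range(250,800,50): print(z,np.round(np.array(proj("top",[P[0],P[1],z]))*1.5))
print("rod end",tri((262/1.5,343/1.5),(360/1.5,331/1.5)))
print([ray("top",u/1.5,v/1.5,10).round(1) for u,v in((536,375),(538,375))], ray("top",480/1.5,330/1.5,0))
print("cabinet low front",ray("top",520/1.5,265/1.5,100),ray("top",520/1.5,265/1.5,200))
go(427,-67.5,60)
E
```

```text
post base [592. -26. 210.] 3.3
250 [312. 245.]
300 [308. 238.]
350 [302. 231.]
400 [296. 222.]
450 [289. 211.]
500 [281. 199.]
550 [270. 183.]
600 [258. 164.]
650 [241. 140.]
700 [220. 108.]
750 [190.  64.]
rod end (array([453.,  68.,  94.]), np.float64(1.3))
[array([ 407.5, -403.8,   10. ]), array([ 407.6, -407.4,   10. ])] [ 486.00568442 -304.91647542    0.        ]
cabinet low front [ 592.32723635 -352.22227677  100.        ] [ 577.96072325 -326.27015829  200.        ]
t 0.9 pos [ 277.5 -396.8  252.3] tx [ 1.    -0.001 -0.   ] tz [-0.     0.001 -1.   ] gap 65.8 F [-0.1 -1.1 -0.7] grip 0.0 q [-1.1   0.16  1.71  0.    1.27  0.47]
shift [ 149.2 -329.3  192.5]
```

Emit:
{"op": "apply_moves", "data": {"rows": [[21.3, -47, 0, 0, 0, 0, -0.5], [21.3, -47, 0, 0, 0, 0, -0.5], [21.3, -47, 0, 0, 0, 0, -0.5], [21.3, -47, 0, 0, 0, 0, -0.5], [21.3, -47, 0, 0, 0, 0, -0.5], [21.3, -47, 0, 0, 0, 0, -0.5], [21.3, -47, 0, 0, 0, 0, -0.5], [0, 0, 0, 0, 7.5, 0, -0.5], [0, 0, 0, 0, 7.5, 0, -0.5], [0, 0, 0, 0, 0, 0, -0.5]]}}

```text
time_s: 1.9
ee_pos: [417.0, -77.2, 250.4]
tool_rot: [-0.001, 0.992, 0.0, 0.129]
contact_force: [-1.2, 0.2, -1.1]
finger_gap: 66.2
gripper_force: 0.0
```

```bash
python3 - <<'E'
from h import *
go(427,-67.5,80);go(427,-67.5,4)
E
```

```text
t 1.9 pos [417.  -77.2 250.4] tx [0.967 0.    0.255] tz [ 0.255  0.003 -0.967] gap 66.2 F [-1.2  0.2 -1.1] grip 0.0 q [-0.45 -0.07  2.    0.14  0.99  1.06]
shift [-33.8  -9.2 167.3]
t 1.9 pos [417.  -77.2 250.4] tx [0.967 0.    0.255] tz [ 0.255  0.003 -0.967] gap 66.2 F [-1.2  0.2 -1.1] grip 0.0 q [-0.45 -0.07  2.    0.14  0.99  1.06]
shift [-53.2  -9.  240.8]
```

Emit:
{"op": "apply_moves", "data": {"rows": [[-5.6, -1.5, 28, 0, 0, 0, -0.5], [-5.6, -1.5, 28, 0, 0, 0, -0.5], [-5.6, -1.5, 28, 0, 0, 0, -0.5], [-5.6, -1.5, 28, 0, 0, 0, -0.5], [-5.6, -1.5, 28, 0, 0, 0, -0.5], [-5.6, -1.5, 28, 0, 0, 0, -0.5], [0, 0, 0, 0, 0, 0, -0.5], [0, 0, 0, 0, 0, 0, -0.5]]}}

```text
time_s: 2.7
ee_pos: [433.3, -71.3, 81.4]
tool_rot: [-0.001, 0.992, -0.001, 0.129]
contact_force: [-0.0, 0.3, 0.2]
finger_gap: 65.8
gripper_force: 0.0
```

```bash
python3 - <<'E'
from h import *
go(427,-67.5,4.2)
im=read_camera("side");cv2.imwrite("pics/s1.png",cv2.resize(im[90:290,180:400,::-1],None,fx=3,fy=3,interpolation=cv2.INTER_CUBIC))
E
```

```text
t 2.7 pos [433.3 -71.3  81.4] tx [ 0.967 -0.001  0.256] tz [ 0.256  0.001 -0.967] gap 65.8 F [-0.   0.3  0.2] grip 0.0 q [-0.41  0.25  2.21  0.24  0.45  0.95]
shift [-25.9  -3.7  73. ]
```

View pics/s1.png

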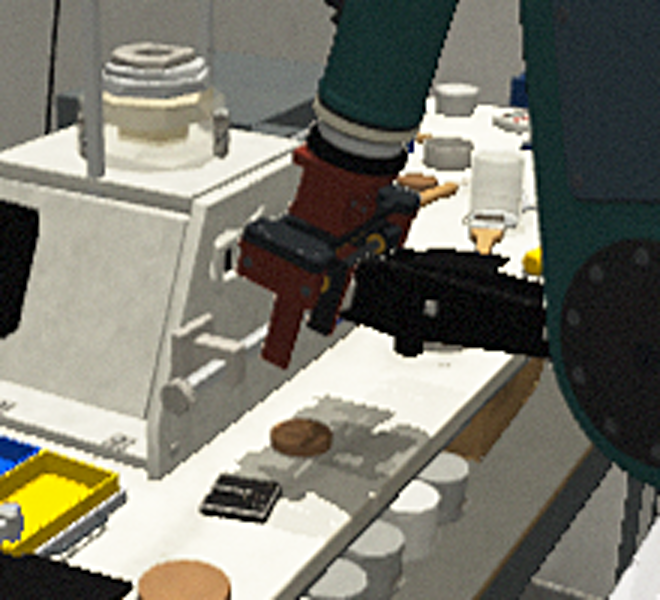

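The side crop shows the gripper over the brown stone (302,436), with the rod end at (178,390) beside it. J5 is nearing its lower limit, so I'll check it part-way down.

Emit:
{"op": "apply_moves", "data": {"rows": [[-5, -1, 12, 0, 0, 0, -0.5], [-5, -1, 12, 0, 0, 0, -0.5], [-5, -1, 12, 0, 0, 0, -0.5], [0, 0, 0, 0, 0, 0, -0.5], [0, 0, 0, 0, 0, 0, -0.5]]}}

```text
time_s: 3.25
ee_pos: [428.7, -68.4, 44.2]
tool_rot: [0.0, 0.991, -0.0, 0.131]
contact_force: [0.4, 0.4, -0.2]
finger_gap: 65.8
gripper_force: 0.0
```

```bash
python3 - <<'E'
from h import *
go(427,-67.5,4.2)
E
```

```text
t 3.25 pos [428.7 -68.4  44.2] tx [ 0.965 -0.     0.26 ] tz [ 0.26  -0.    -0.965] gap 65.8 F [ 0.4  0.4 -0.2] grip 0.0 q [-0.41  0.34  2.26  0.35  0.31  0.84]
shift [-12.1  -0.9  38.2]
```

Emit:
{"op": "apply_moves", "data": {"rows": [[0, 0, 0, 0, -4.5, 0, -0.5], [-4.3, -0.3, 12.8, 0, 0, 0, -0.5], [-4.3, -0.3, 12.8, 0, 0, 0, -0.5], [-2.1, -0.3, 6.4, 0, 0, 0, -0.5], [0, 0, 0, 0, 0, 0, -0.5], [0, 0, 0, 0, 0, 0, -0.5]]}}

```text
time_s: 3.85
ee_pos: [423.3, -67.2, 10.2]
tool_rot: [0.0, 0.996, -0.0, 0.092]
contact_force: [0.5, 0.9, -0.1]
finger_gap: 65.9
gripper_force: 0.0
```

```bash
python3 - <<'E'
from h import *
go(423,-67.5,4)
E
```

```text
t 3.85 pos [423.3 -67.2  10.2] tx [ 0.983 -0.001  0.183] tz [ 0.183 -0.    -0.983] gap 65.9 F [ 0.5  0.9 -0.1] grip 0.0 q [-0.38  0.43  2.24  0.22  0.31  0.98]
shift [-1.4  0.3  6. ]
```

No contact, and the joints are fine. Going down and gripping.

Emit:
{"op": "apply_moves", "data": {"rows": [[-0.7, 0, 3, 0, 0, 0, -0.5], [-0.7, 0, 3, 0, 0, 0, -0.5], [0, 0, 0, 0, 0, 0, 1], [0, 0, 0, 0, 0, 0, 1], [0, 0, 0, 0, 0, 0, 1], [0, 0, 0, 0, 0, 0, 1], [0, 0, 0, 0, 0, 0, 1], [0, 0, 0, 0, 0, 0, 1]]}}

```text
time_s: 4.65
ee_pos: [422.6, -67.0, 3.5]
tool_rot: [-0.0, 0.996, -0.0, 0.091]
contact_force: [0.4, -0.1, -1.8]
finger_gap: 49.2
gripper_force: 25.0
```

Emit:
{"op": "apply_moves", "data": {"rows": [[0, 0, -10, 0, 0, 0, 1], [5, 0, -30, 0, 0, 0, 1], [5.6, 0, -30, 0, 0, 0, 1], [5.6, 0, -30, 0, 0, 0, 1], [5.6, 0, -30, 0, 0, 0, 1], [5.6, 0, -30, 0, 0, 0, 1], [5.6, 0, -30, 0, 0, 0, 1], [5.6, 0, -30, 0, 0, 0, 1], [5.6, 0, -30, 0, 0, 0, 1], [0, 0, 0, 0, 0, 0, 1]]}}

```text
time_s: 5.65
ee_pos: [422.5, -68.1, 261.9]
tool_rot: [0.002, 0.995, -0.0, 0.095]
contact_force: [1.1, 0.1, -1.6]
finger_gap: 48.9
gripper_force: 25.0
```

```bash
python3 - <<'E'
from h import *
go(423,147,262);go(603,147,262)
E
```

```text
t 5.65 pos [422.5 -68.1 261.9] tx [ 0.982 -0.     0.19 ] tz [ 0.19  -0.004 -0.982] gap 48.9 F [ 1.1  0.1 -1.6] grip 25.0 q [-0.38 -0.05  1.93  0.08  1.08  1.16]
shift [   0.4 -215.1   -0.8]
t 5.65 pos [422.5 -68.1 261.9] tx [ 0.982 -0.     0.19 ] tz [ 0.19  -0.004 -0.982] gap 48.9 F [ 1.1  0.1 -1.6] grip 25.0 q [-0.38 -0.05  1.93  0.08  1.08  1.16]
shift [ 177.2 -215.2   33.4]
```

Emit:
{"op": "apply_moves", "data": {"rows": [[0, -36, 0, 0, 0, 0, 1], [0, -36, 0, 0, 0, 0, 1], [0, -36, 0, 0, 0, 0, 1], [0, -36, 0, 0, 0, 0, 1], [0, -36, 0, 0, 0, 0, 1], [0, -35, 0, 0, 0, 0, 1], [30, 0, 5.6, 0, 0, 0, 1], [30, 0, 5.6, 0, 0, 0, 1], [30, 0, 5.6, 0, 0, 0, 1]]}}

```text
time_s: 6.55
ee_pos: [511.7, 148.3, 256.2]
tool_rot: [0.0, 0.996, 0.001, 0.091]
contact_force: [1.0, -0.6, -0.1]
finger_gap: 49.0
gripper_force: 25.0
```

Emit:
{"op": "apply_moves", "data": {"rows": [[30, 0, 5.6, 0, 0, 0, 1], [30, 0, 5.6, 0, 0, 0, 1], [27, 0, 5.4, 0, 0, 0, 1], [0, 0, 0, 0, 0, 0, 1], [0, 0, 0, 0, 0, 0, 1]]}}

```text
time_s: 7.05
ee_pos: [599.5, 147.5, 255.3]
tool_rot: [0.0, 0.996, -0.0, 0.09]
contact_force: [0.3, 0.5, -0.7]
finger_gap: 49.2
gripper_force: 25.0
```

```bash
python3 - <<'E'
from h import *
go(603,147,120);go(603,147,8.5)
im=read_camera("top");cv2.imwrite("pics/t2.png",cv2.resize(im[60:260,90:310,::-1],None,fx=3,fy=3,interpolation=cv2.INTER_CUBIC))
E
```

```text
t 7.05 pos [599.5 147.5 255.3] tx [ 0.984 -0.001  0.179] tz [ 0.179 -0.001 -0.984] gap 49.2 F [ 0.3  0.5 -0.7] grip 25.0 q [ 0.15  0.27  1.58 -0.03  1.12  1.73]
shift [-20.8   0.4 133.7]
t 7.05 pos [599.5 147.5 255.3] tx [ 0.984 -0.001  0.179] tz [ 0.179 -0.001 -0.984] gap 49.2 F [ 0.3  0.5 -0.7] grip 25.0 q [ 0.15  0.27  1.58 -0.03  1.12  1.73]
shift [-40.8   0.3 243.4]
```

View pics/t2.png

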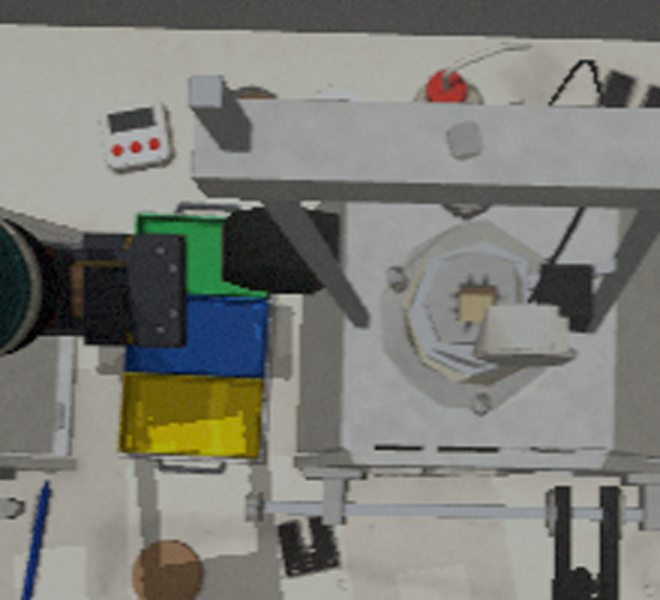

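The top crop shows the gripper body's right edge at (186,290). That clears the right frame and sits beside the knob at (222,250).

Emit:
{"op": "apply_moves", "data": {"rows": [[-5, -0.5, 28, 0, 0, 0, 1], [-4.5, -0.5, 28, 0, 0, 0, 1], [-4.5, -0.5, 28, 0, 0, 0, 1], [-4.5, -0.5, 28, 0, 0, 0, 1], [-4.5, -0.5, 28, 0, 0, 0, 1], [-4.5, 0, 28, 0, 0, 0, 1], [-4, 0, 20, 0, 0, 0, 1], [0, 0, 0, 0, 0, 0, 1], [0, 0, 0, 0, 0, 0, 1]]}}

```text
time_s: 8.0
ee_pos: [603.0, 150.4, 66.5]
tool_rot: [0.0, 0.996, -0.0, 0.091]
contact_force: [0.3, 0.4, -0.2]
finger_gap: 49.5
gripper_force: 25.0
```

```bash
python3 - <<'E'
from h import *
go(602.7,150,9)
E
```

```text
t 8.0 pos [603.  150.4  66.5] tx [ 0.983 -0.     0.181] tz [ 0.181 -0.    -0.983] gap 49.5 F [ 0.3  0.4 -0.2] grip 25.0 q [ 0.15  0.49  1.77 -0.04  0.7   1.75]
shift [-10.7   0.4  56.5]
```

Emit:
{"op": "apply_moves", "data": {"rows": [[-3, 0, 16, 0, 0, 0, 1], [-3, 0, 16, 0, 0, 0, 1], [-3, 0, 14, 0, 0, 0, 1], [-1, 0, 5.5, 0, 0, 0, 1], [-1, 0, 5, 0, 0, 0, 1], [0, 0, 0, 0, 0, 0, 1], [0, 0, 0, 0, 0, 0, 1]]}}

```text
time_s: 8.7
ee_pos: [604.1, 150.5, 9.5]
tool_rot: [-0.0, 0.996, -0.0, 0.092]
contact_force: [0.1, -0.1, -2.8]
finger_gap: 48.9
gripper_force: 25.0
```

Emit:
{"op": "apply_moves", "data": {"rows": [[0, 0, 0.8, 0, 0, 0, 0], [0, 0, 0, 0, 0, 0, -0.38], [0, 0, 0, 0, 0, 0, -0.38], [0, 0, 0, 0, 0, 0, -0.38], [3, 0, -15, 0, 0, 0, -0.38], [5, 0, -27, 0, 0, 0, -0.38], [5.5, 0, -30, 0, 0, 0, -0.38], [5.5, 0, -30, 0, 0, 0, -0.38], [5.5, 0, -30, 0, 0, 0, -0.38], [5.5, 0, -30, 0, 0, 0, -0.38]]}}

```text
time_s: 9.7
ee_pos: [603.4, 150.4, 173.9]
tool_rot: [-0.0, 0.996, -0.0, 0.092]
contact_force: [1.3, 0.3, -0.4]
finger_gap: 60.6
gripper_force: 0.0
```

```bash
python3 - <<'E'
from h import *
go(604,150,260)
E
```

```text
t 9.7 pos [603.4 150.4 173.9] tx [ 0.983 -0.     0.182] tz [ 0.182  0.    -0.983] gap 60.6 F [ 1.3  0.3 -0.4] grip 0.0 q [ 0.15  0.35  1.67 -0.03  0.93  1.74]
shift [ 16.3   0.4 -84.5]
```

Emit:
{"op": "apply_moves", "data": {"rows": [[5.5, 0, -28, 0, 0, 0, -0.5], [5.5, 0, -28, 0, 0, 0, -0.5], [5.5, 0, -28, 0, 0, 0, -0.5], [0, 0, 0, 0, -5.3, 0, -0.5], [0, 0, 0, 0, -5.3, 0, -0.5], [-36, 0, 0, 0, 0, 0, -0.5], [-36, 0, 0, 0, 0, 0, -0.5], [-36, 0, 0, 0, 0, 0, -0.5], [-36, 0, 0, 0, 0, 0, -0.5], [-36, 0, 0, 0, 0, 0, -0.5]]}}

```text
time_s: 10.7
ee_pos: [423.0, 150.3, 258.3]
tool_rot: [-0.0, 1.0, -0.0, -0.001]
contact_force: [-0.5, 0.3, 0.2]
finger_gap: 65.7
gripper_force: 0.0
```

```bash
python3 - <<'E'
from h import *
go(430,-427,255)
im=read_camera("top");h=hsv(im)
m=rng(h,(3,60,60),(18,255,255))
print("brown",blob("top",m,15,roi=(120,120,190,215)))
c=np.array(ray("top",130,150,0));cv2.imwrite("pics/t3.png",cv2.resize(im[110:225,100:225,::-1],None,fx=4,fy=4,interpolation=cv2.INTER_CUBIC))
E
```

```text
t 10.7 pos [423.  150.3 258.3] tx [ 1.    -0.    -0.002] tz [-0.002  0.    -1.   ] gap 65.7 F [-0.5  0.3  0.2] grip 0.0 q [0.19 0.1  1.77 0.   1.27 1.76]
shift [  7.3 577.3   3.2]
brown [([609.6, 148.8], [609.9, 148.7], [46.4, 45.5], 47.3)]
```

View pics/t3.png

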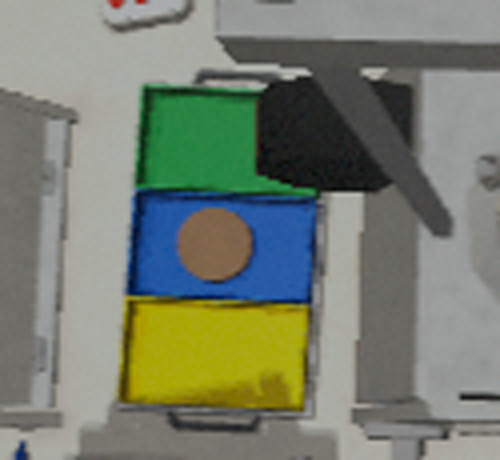

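The brown stone lies flat in the blue bin at crop (215,244), about 3 mm off the centre line. Next is the grey stone.

Emit:
{"op": "apply_moves", "data": {"rows": [[0, 45, 0, 0, 0, 0, -0.5], [0, 45, 0, 0, 0, 0, -0.5], [0, 45, 0, 0, 0, 0, -0.5], [0, 45, 0, 0, 0, 0, -0.5], [0, 45, 0, 0, 0, 0, -0.5], [0, 45, 0, 0, 0, 0, -0.5], [0, 45, 0, 0, 0, 0, -0.5], [0, 45, 0, 0, 0, 0, -0.5], [0, 45, 0, 0, 0, 0, -0.5], [0, 45, 0, 0, 0, 0, -0.5]]}}

```text
time_s: 11.75
ee_pos: [424.1, -301.6, 258.6]
tool_rot: [0.0, 1.0, -0.0, -0.001]
contact_force: [0.6, 0.4, 0.1]
finger_gap: 65.8
gripper_force: 0.0
```

Emit:
{"op": "apply_moves", "data": {"rows": [[0, 42, 0, 0, 0, 0, -0.5], [0, 42, 0, 0, 0, 0, -0.5], [0, 42, 0, 0, 0, 0, -0.5], [30, 0, 0, 0, 0, 0, -0.5], [30, 0, 0, 0, 0, 0, -0.5], [16, 0, 25, 0, 0, 0, -0.5], [0, 0, 30, 0, 0, 0, -0.5], [0, 0, 30, 0, 0, 0, -0.5], [0, 0, 0, 0, 0, 0, -0.5], [0, 0, 0, 0, 0, 0, -0.5]]}}

```text
time_s: 12.75
ee_pos: [500.0, -425.4, 173.3]
tool_rot: [-0.0, 1.0, -0.0, -0.001]
contact_force: [0.2, 0.7, 0.6]
finger_gap: 66.0
gripper_force: 0.0
```

```bash
python3 - <<'E'
from h import *
go(498.5,-427,2.8)
E
```

```text
t 12.75 pos [ 500.  -425.4  173.3] tx [ 1.    -0.    -0.003] tz [-0.003  0.001 -1.   ] gap 66.0 F [0.2 0.7 0.6] grip 0.0 q [-0.81  0.48  1.43 -0.    1.23  0.76]
shift [ -1.1   1.7 170.5]
```

Emit:
{"op": "apply_moves", "data": {"rows": [[-1, 1.5, 30, 0, 0, 0, -0.5], [0, 0, 30, 0, 0, 0, -0.5], [0, 0, 30, 0, 0, 0, -0.5], [0, 0, 30, 0, 0, 0, -0.5], [0, 0, 25, 0, 0, 0, -0.5], [0, 0, 15, 0, 0, 0, -0.5], [0, 0, 6, 0, 0, 0, -0.5], [0, 0, 4, 0, 0, 0, -0.5], [0, 0, 0, 0, 0, 0, -0.5], [0, 0, 0, 0, 0, 0, 1]]}}

```text
time_s: 13.75
ee_pos: [499.6, -427.7, 4.6]
tool_rot: [0.001, 1.0, -0.0, -0.0]
contact_force: [0.3, -0.3, 0.0]
finger_gap: 60.6
gripper_force: 0.0
```

Emit:
{"op": "apply_moves", "data": {"rows": [[0, 0, 0, 0, 0, 0, 1], [0, 0, 0, 0, 0, 0, 1], [0, 0, 0, 0, 0, 0, 1], [0, 0, 0, 0, 0, 0, 1], [0, 0, 0, 0, 0, 0, 1]]}}

```text
time_s: 14.25
ee_pos: [499.4, -427.5, 4.2]
tool_rot: [0.0, 1.0, -0.0, -0.0]
contact_force: [-0.4, 0.1, 6.3]
finger_gap: 49.1
gripper_force: 25.0
```

Emit:
{"op": "apply_moves", "data": {"rows": [[0, 0, -10, 0, 0, 0, 1], [0, 0, -30, 0, 0, 0, 1], [0, 0, -35, 0, 0, 0, 1], [0, 0, -35, 0, 0, 0, 1], [0, 0, -35, 0, 0, 0, 1], [0, 0, -35, 0, 0, 0, 1], [0, 0, -35, 0, 0, 0, 1], [-25, 0, -35, 0, 0, 0, 1], [-25, 0, 0, 0, 0, 0, 1], [-25, 0, 0, 0, 0, 0, 1]]}}

```text
time_s: 15.25
ee_pos: [423.9, -427.3, 255.4]
tool_rot: [0.001, 1.0, 0.0, -0.0]
contact_force: [-0.7, 0.2, -0.5]
finger_gap: 48.9
gripper_force: 25.0
```

Emit:
{"op": "apply_moves", "data": {"rows": [[0, -42, 0, 0, 0, 0, 1], [0, -42, 0, 0, 0, 0, 1], [0, -42, 0, 0, 0, 0, 1], [0, -42, 0, 0, 0, 0, 1], [0, -42, 0, 0, 0, 0, 1], [0, -42, 0, 0, 0, 0, 1], [0, -42, 0, 0, 0, 0, 1], [0, -42, 0, 0, 0, 0, 1], [0, -42, 0, 0, 0, 0, 1], [0, -42, 0, 0, 0, 0, 1]]}}

```text
time_s: 16.25
ee_pos: [423.8, -5.4, 253.9]
tool_rot: [-0.0, 1.0, -0.0, -0.001]
contact_force: [0.9, -0.3, -1.3]
finger_gap: 49.0
gripper_force: 25.0
```

Emit:
{"op": "apply_moves", "data": {"rows": [[0, -42, 0, 0, 0, 0, 1], [0, -42, 0, 0, 0, 0, 1], [0, -42, 0, 0, 0, 0, 1], [0, -31, 0, 0, 0, 0, 1], [36, 0, 0, 0, 0, 0, 1], [36, 0, 0, 0, 0, 0, 1], [36, 0, 0, 0, 0, 0, 1], [36, 0, 0, 0, 0, 0, 1], [36, 0, 0, 0, 0, 0, 1], [0, 0, 0, 0, 0, 0, 1]]}}

```text
time_s: 17.25
ee_pos: [608.6, 149.6, 252.9]
tool_rot: [-0.0, 1.0, -0.001, 0.0]
contact_force: [-0.6, 0.3, -0.0]
finger_gap: 49.0
gripper_force: 25.0
```

```bash
python3 - <<'E'
from h import *
go(609,149.7,20)
E
```

```text
t 17.25 pos [608.6 149.6 252.9] tx [ 1.    -0.001  0.001] tz [ 0.001  0.    -1.   ] gap 49.0 F [-0.6  0.3 -0. ] grip 25.0 q [ 0.13  0.37  1.41 -0.    1.36  1.7 ]
shift [ 2.000e-01 -1.000e-01  2.329e+02]
```

Emit:
{"op": "apply_moves", "data": {"rows": [[0, 0, 35, 0, 0, 0, 1], [0, 0, 35, 0, 0, 0, 1], [0, 0, 35, 0, 0, 0, 1], [0, 0, 35, 0, 0, 0, 1], [0, 0, 35, 0, 0, 0, 1], [0, 0, 25, 0, 0, 0, 1], [0, 0, 16, 0, 0, 0, 1], [0, 0, 10, 0, 0, 0, 1], [0, 0, 6, 0, 0, 0, 1], [0, 0, 0, 0, 0, 0, 1]]}}

```text
time_s: 18.25
ee_pos: [603.7, 149.9, 21.1]
tool_rot: [-0.0, 1.0, -0.0, -0.001]
contact_force: [-0.1, 0.4, -0.4]
finger_gap: 49.2
gripper_force: 25.0
```

Emit:
{"op": "apply_moves", "data": {"rows": [[0, 0, 0.5, 0, 0, 0, 1], [0, 0, 0, 0, 0, 0, 1]]}}

```text
time_s: 18.45
ee_pos: [604.8, 150.1, 21.7]
tool_rot: [-0.0, 1.0, -0.0, -0.0]
contact_force: [-0.3, -0.6, -0.8]
finger_gap: 49.5
gripper_force: 25.0
```

Emit:
{"op": "apply_moves", "data": {"rows": [[4, 0, 0.5, 0, 0, 0, 1], [0, 0, 0, 0, 0, 0, 1], [0, 0, 0, 0, 0, 0, 1]]}}

```text
time_s: 18.75
ee_pos: [608.5, 149.9, 20.4]
tool_rot: [-0.0, 1.0, -0.0, -0.001]
contact_force: [-0.4, -0.2, -1.6]
finger_gap: 49.2
gripper_force: 25.0
```

Emit:
{"op": "apply_moves", "data": {"rows": [[0, 0, 0.5, 0, 0, 0, 0], [0, 0, 0, 0, 0, 0, -0.38], [0, 0, 0, 0, 0, 0, -0.38], [0, 0, 0, 0, 0, 0, -0.38], [0, 0, -15, 0, 0, 0, -0.38], [0, 0, -30, 0, 0, 0, -0.38], [0, 0, -35, 0, 0, 0, -0.38], [0, 0, -35, 0, 0, 0, -0.38], [0, 0, -35, 0, 0, 0, -0.38], [0, 0, -35, 0, 0, 0, -0.38]]}}

```text
time_s: 19.75
ee_pos: [608.3, 149.9, 207.5]
tool_rot: [-0.0, 1.0, -0.0, -0.0]
contact_force: [1.1, 0.4, -0.2]
finger_gap: 60.8
gripper_force: 0.0
```

Emit:
{"op": "apply_moves", "data": {"rows": [[0, 0, -30, 0, 0, 0, -0.5], [0, 0, -25, 0, 0, 0, -0.5], [-36, 0, 0, 0, 0, 0, -0.5], [-36, 0, 0, 0, 0, 0, -0.5], [-36, 0, 0, 0, 0, 0, -0.5], [-36, 0, 0, 0, 0, 0, -0.5], [-36, 0, 0, 0, 0, 0, -0.5], [0, 0, 0, 0, 0, 0, -0.5]]}}

```text
time_s: 20.55
ee_pos: [423.3, 149.8, 260.6]
tool_rot: [0.0, 1.0, 0.0, -0.002]
contact_force: [0.4, 1.1, 0.0]
finger_gap: 65.7
gripper_force: 0.0
```

```bash
python3 - <<'E'
from h import *
go(408,-316.5,255)
im=read_camera("top");np.save("pics/t4.npy",im)
b=cv2.resize(im[110:225,100:225,::-1],None,fx=5,fy=5,interpolation=cv2.INTER_CUBIC);cv2.imwrite("pics/t4.png",b)
h=hsv(im);roi=np.zeros(im.shape[:2],np.uint8);roi[150:195,130:185]=1
print("non-blue",blob("top",(1-rng(h,(95,90,0),(130,255,255)))*1,25,roi=(140,158,170,182)))
E
```

```text
t 20.55 pos [423.3 149.8 260.6] tx [ 1.     0.001 -0.004] tz [-0.004 -0.    -1.   ] gap 65.7 F [0.4 1.1 0. ] grip 0.0 q [0.19 0.1  1.76 0.   1.28 1.76]
shift [-15.6 466.3   5.7]
non-blue [([607.4, 148.1], [607.1, 148.6], [48.8, 50.5], 2.5)]
```

View pics/t4.png

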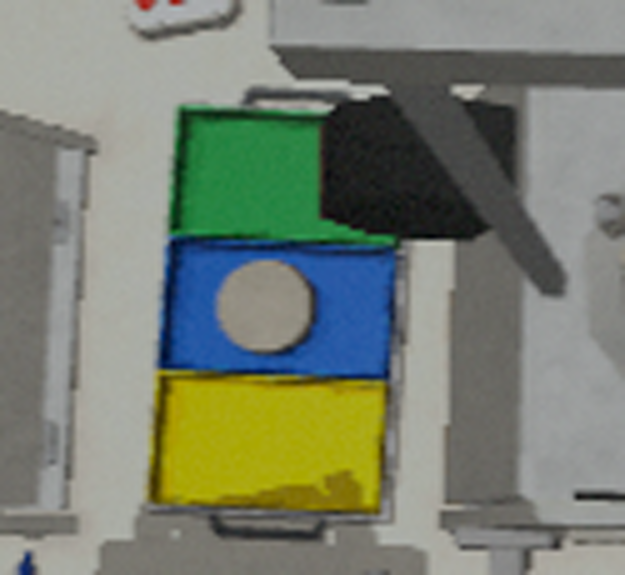

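The grey stone sits centred on the brown one at crop (265,306). Now the cap.

Emit:
{"op": "apply_moves", "data": {"rows": [[0, 45, 0, 0, 0, 0, -0.8], [0, 45, 0, 0, 0, 0, -0.8], [0, 45, 0, 0, 0, 0, -0.8], [0, 45, 0, 0, 0, 0, -0.8], [0, 45, 0, 0, 0, 0, -0.8], [0, 45, 0, 0, 0, 0, -0.8], [0, 45, 0, 0, 0, 0, -0.8], [0, 45, 0, 0, 0, 0, -0.8], [-7, 45, 0, 0, 0, 0, -0.8], [-8, 45, 0, 0, 0, 0, -0.8]]}}

```text
time_s: 21.6
ee_pos: [414.1, -303.4, 260.8]
tool_rot: [0.001, 1.0, -0.0, -0.0]
contact_force: [1.3, -0.2, 0.2]
finger_gap: 78.7
gripper_force: 0.0
```

Emit:
{"op": "apply_moves", "data": {"rows": [[0, 16, 0, 0, 0, 0, -0.8], [0, 0, 0, 0, 0, -7.8, -0.8], [0, 0, 0, 0, 0, -7.8, -0.8], [0, 0, 0, 0, 0, -7.8, -0.8], [0, 0, 0, 0, 0, -7.8, -0.8], [0, 0, 0, 0, 0, -7.8, -0.8], [0, 0, 0, 0, 0, -7.8, -0.8], [0, 0, 0, 0, 0, -7.8, -0.8], [0, 0, 0, 0, 0, -7.8, -0.8], [0, 0, 0, 0, 0, -7.6, -0.8]]}}

```text
time_s: 22.6
ee_pos: [414.4, -316.3, 260.5]
tool_rot: [-0.0, 0.818, 0.576, -0.0]
contact_force: [0.7, -0.3, 0.1]
finger_gap: 78.9
gripper_force: 0.0
```

Emit:
{"op": "apply_moves", "data": {"rows": [[0, 0, 35, 0, 0, 0, -0.8], [0, 0, 35, 0, 0, 0, -0.8], [0, 0, 30, 0, 0, 0, -0.8], [0, 0, 0, 0, 0, 0, -0.8], [0, 0, 0, 0, 0, 0, -0.8]]}}

```text
time_s: 23.1
ee_pos: [413.8, -316.3, 160.5]
tool_rot: [-0.001, 0.819, 0.574, -0.001]
contact_force: [0.0, 0.0, 1.4]
finger_gap: 78.6
gripper_force: 0.0
```

```bash
python3 - <<'E'
from h import *
go(408.2,-316.5,6)
im=read_camera("side");cv2.imwrite("pics/s2.png",cv2.resize(im[40:260,200:420,::-1],None,fx=2.7,fy=2.7,interpolation=cv2.INTER_CUBIC))
E
```

```text
t 23.1 pos [ 413.8 -316.3  160.5] tx [ 0.342  0.94  -0.   ] tz [-0.002  0.    -1.   ] gap 78.6 F [0.  0.  1.4] grip 0.0 q [-0.78  0.32  1.75 -0.    1.07 -0.43]
shift [ -2.1  -4.9 154.5]
```

View pics/s2.png

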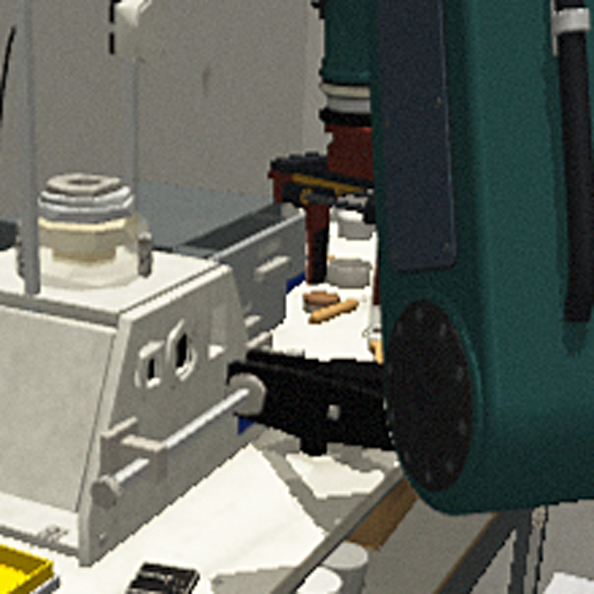

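The side crop is mostly hidden by the upper arm. The gripper is behind the lever and clear of it. I'll descend in steps and watch the force.

Emit:
{"op": "apply_moves", "data": {"rows": [[-2, -5, 20, 0, 0, 0, -0.8], [0, 0, 25, 0, 0, 0, -0.8], [0, 0, 25, 0, 0, 0, -0.8], [0, 0, 20, 0, 0, 0, -0.8], [0, 0, 15, 0, 0, 0, -0.8], [0, 0, 10, 0, 0, 0, -0.8], [0, 0, 0, 0, 0, 0, -0.8], [0, 0, 0, 0, 0, 0, -0.8]]}}

```text
time_s: 23.95
ee_pos: [408.5, -317.0, 46.0]
tool_rot: [0.0, 0.819, 0.573, -0.001]
contact_force: [0.1, -0.2, -0.7]
finger_gap: 79.0
gripper_force: 0.0
```

```bash
python3 - <<'E'
from h import *
go(408.2,-316.5,6)
E
```

```text
t 23.95 pos [ 408.5 -317.    46. ] tx [ 0.342  0.94  -0.001] tz [-0.    -0.001 -1.   ] gap 79.0 F [ 0.1 -0.2 -0.7] grip 0.0 q [-0.79  0.47  1.87 -0.    0.8  -0.44]
shift [ 0.4 -0.4 40. ]
```

Emit:
{"op": "apply_moves", "data": {"rows": [[0, 0, 15, 0, 0, 0, -0.8], [0, 0, 15, 0, 0, 0, -0.8], [0, 0, 8, 0, 0, 0, -0.8], [0, 0, 2, 0, 0, 0, -0.8], [0, 0, 0, 0, 0, 0, 1], [0, 0, 0, 0, 0, 0, 1], [0, 0, 0, 0, 0, 0, 1], [0, 0, 0, 0, 0, 0, 1], [0, 0, 0, 0, 0, 0, 1], [0, 0, 0, 0, 0, 0, 1]], "squeeze": 30}}

```text
time_s: 24.95
ee_pos: [407.2, -316.0, 5.3]
tool_rot: [-0.001, 0.819, 0.574, -0.001]
contact_force: [-2.8, 0.6, 6.0]
finger_gap: 49.5
gripper_force: 30.0
```

Emit:
{"op": "apply_moves", "data": {"rows": [[0, 0, -10, 0, 0, 0, 1], [0, 0, -25, 0, 0, 0, 1], [0, 0, -35, 0, 0, 0, 1], [0, 0, -35, 0, 0, 0, 1], [0, 0, -35, 0, 0, 0, 1], [0, 0, -35, 0, 0, 0, 1], [0, 0, -35, 0, 0, 0, 1], [0, 0, -35, 0, 0, 0, 1], [0, 0, 0, 0, 0, 0, 1]]}}

```text
time_s: 25.85
ee_pos: [410.3, -318.3, 255.2]
tool_rot: [0.004, 0.819, 0.574, 0.0]
contact_force: [1.1, -0.3, -2.2]
finger_gap: 49.5
gripper_force: 30.0
```

Emit:
{"op": "apply_moves", "data": {"rows": [[0, 0, 0, 0, 0, 7.8, 1], [0, 0, 0, 0, 0, 7.8, 1], [0, 0, 0, 0, 0, 7.8, 1], [0, 0, 0, 0, 0, 7.8, 1], [0, 0, 0, 0, 0, 7.8, 1], [0, 0, 0, 0, 0, 7.8, 1], [0, 0, 0, 0, 0, 7.8, 1], [0, 0, 0, 0, 0, 7.8, 1], [0, 0, 0, 0, 0, 7.6, 1], [10, 0, 0, 0, 0, 0, 1]]}}

```text
time_s: 26.85
ee_pos: [416.7, -315.3, 248.7]
tool_rot: [-0.001, 1.0, -0.001, -0.002]
contact_force: [0.7, -0.3, -2.7]
finger_gap: 49.6
gripper_force: 30.0
```

Emit:
{"op": "apply_moves", "data": {"rows": [[0, -42, 0, 0, 0, 0, 1], [0, -42, 0, 0, 0, 0, 1], [0, -42, 0, 0, 0, 0, 1], [0, -42, 0, 0, 0, 0, 1], [0, -42, 0, 0, 0, 0, 1], [0, -42, 0, 0, 0, 0, 1], [0, -42, 0, 0, 0, 0, 1], [0, -42, 0, 0, 0, 0, 1], [0, -42, 0, 0, 0, 0, 1], [0, -42, 0, 0, 0, 0, 1]]}}

```text
time_s: 27.85
ee_pos: [417.9, 106.0, 249.6]
tool_rot: [-0.0, 1.0, 0.002, -0.001]
contact_force: [0.9, -0.7, -2.5]
finger_gap: 49.4
gripper_force: 30.0
```

Emit:
{"op": "apply_moves", "data": {"rows": [[0, -46, 0, 0, 0, 0, 1], [30, 0, 0, 0, 0, 0, 1], [30, 0, 0, 0, 0, 0, 1], [30, 0, 0, 0, 0, 0, 1], [28, 0, 0, 0, 0, 0, 1], [0, 0, 0, 0, 0, 0, 1], [0, 0, 0, 0, 0, 0, 1]]}}

```text
time_s: 28.55
ee_pos: [535.9, 150.1, 248.7]
tool_rot: [-0.0, 1.0, 0.001, -0.002]
contact_force: [-1.0, 0.5, -3.1]
finger_gap: 49.5
gripper_force: 30.0
```

```bash
python3 - <<'E'
from h import *
go(535,150,11.5)
E
```

```text
t 28.55 pos [535.9 150.1 248.7] tx [ 1.     0.002 -0.004] tz [-0.004  0.    -1.   ] gap 49.5 F [-1.   0.5 -3.1] grip 30.0 q [0.15 0.28 1.57 0.   1.3  1.72]
shift [-0.000e+00  2.000e-01  2.372e+02]
```

Emit:
{"op": "apply_moves", "data": {"rows": [[0, 0, 35, 0, 0, 0, 1], [0, 0, 35, 0, 0, 0, 1], [0, 0, 35, 0, 0, 0, 1], [0, 0, 35, 0, 0, 0, 1], [0, 0, 30, 0, 0, 0, 1], [0, 0, 25, 0, 0, 0, 1], [0, 0, 20, 0, 0, 0, 1], [0, 0, 12, 0, 0, 0, 1], [0, 0, 6, 0, 0, 0, 1], [0, 0, 0, 0, 0, 0, 1]]}}

```text
time_s: 29.55
ee_pos: [535.2, 149.8, 16.6]
tool_rot: [-0.0, 1.0, 0.0, -0.001]
contact_force: [0.4, -0.4, -2.6]
finger_gap: 49.5
gripper_force: 30.0
```

Emit:
{"op": "apply_moves", "data": {"rows": [[0, 0, 2, 0, 0, 0, 1], [0, 0, 1, 0, 0, 0, 1], [0, 0, 0, 0, 0, 0, 1]]}}

```text
time_s: 29.85
ee_pos: [536.2, 149.9, 14.4]
tool_rot: [-0.0, 1.0, -0.0, -0.0]
contact_force: [0.3, 0.2, -2.4]
finger_gap: 49.6
gripper_force: 30.0
```

Emit:
{"op": "apply_moves", "data": {"rows": [[0, 0, 2, 0, 0, 0, 1], [0, 0, 1.5, 0, 0, 0, 1], [0, 0, 0, 0, 0, 0, 1], [0, 0, 0, 0, 0, 0, 0], [0, 0, 0, 0, 0, 0, -0.38], [0, 0, 0, 0, 0, 0, -0.38], [0, 0, 0, 0, 0, 0, -0.38], [0, 0, -15, 0, 0, 0, -0.38], [0, 0, -30, 0, 0, 0, -0.38], [0, 0, -35, 0, 0, 0, -0.38]]}}

```text
time_s: 30.85
ee_pos: [534.7, 149.6, 90.2]
tool_rot: [0.0, 1.0, -0.0, -0.002]
contact_force: [0.2, -0.3, -0.0]
finger_gap: 60.6
gripper_force: 0.0
```

Emit:
{"op": "apply_moves", "data": {"rows": [[0, 0, -35, 0, 0, 0, -0.5], [0, 0, -35, 0, 0, 0, -0.5], [0, 0, -35, 0, 0, 0, -0.5], [0, 0, -35, 0, 0, 0, -0.8], [0, 0, -25, 0, 0, 0, -0.8], [-35, 0, 0, 0, 0, 0, -0.8], [-35, 0, 0, 0, 0, 0, -0.8], [-35, 0, 0, 0, 0, 0, -0.8], [0, 0, 0, 0, 0, 0, -0.8]]}}

```text
time_s: 31.75
ee_pos: [426.0, 149.5, 255.1]
tool_rot: [0.0, 1.0, 0.0, -0.003]
contact_force: [0.7, -0.0, -0.5]
finger_gap: 78.9
gripper_force: 0.0
```

```bash
python3 - <<'E'
from h import *
go(415,38.5,255)
im=read_camera("top");np.save("pics/t5.npy",im);h=hsv(im)
b=cv2.resize(im[110:265,100:225,::-1],None,fx=3.8,fy=3.8,interpolation=cv2.INTER_CUBIC);cv2.imwrite("pics/t5.png",b)
print("cap",blob("top",(1-rng(h,(18,90,0),(38,255,255)))*1,27,roi=(138,184,170,211)))
print(blob("top",rng(h,(0,0,0),(180,255,95)),8.5,roi=(170,225,220,260)))
E
```

```text
t 31.75 pos [426.  149.5 255.1] tx [ 1.     0.001 -0.006] tz [-0.006 -0.    -1.   ] gap 78.9 F [ 0.7 -0.  -0.5] grip 0.0 q [0.18 0.11 1.76 0.   1.27 1.75]
shift [-11.1 111.    0.2]
cap [([541.1, 147.8], [541.2, 147.7], [45.2, 50.5], 1.2)]
[([419.4, 39.6], [421.7, 40.0], [48.9, 50.6], 13.2)]
```

View pics/t5.png

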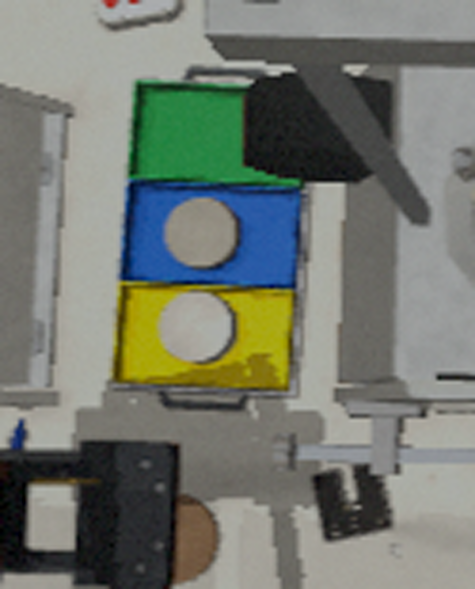

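The top crop shows the cap flat in the yellow bin at (197,327) and the stack in the blue at (201,233). The weight is at (352,503), with its slot facing the rod. Next is the weight.

Emit:
{"op": "apply_moves", "data": {"rows": [[-2, 28, 0, 0, 0, 0, -0.8], [-3, 28, 0, 0, 0, 0, -0.8], [-3, 28, 0, 0, 0, 0, -0.8], [-3, 26, 0, 0, 0, 0, -0.8], [0, 0, 0, 0, 0, -6, -0.8], [0, 0, 0, 0, 4.5, 0, -0.8], [0, 0, 0, 0, 4.5, 0, -0.8], [-5, 0, 32, 0, 0, 0, -0.8], [-5, 0, 32, 0, 0, 0, -0.8], [0, 0, 0, 0, 0, 0, -0.8]]}}

```text
time_s: 32.8
ee_pos: [418.1, 39.7, 187.9]
tool_rot: [-0.005, 0.996, 0.052, 0.074]
contact_force: [-0.6, -0.8, 0.0]
finger_gap: 79.1
gripper_force: 0.0
```

```bash
python3 - <<'E'
from h import *
go(415,39.5,40);go(415,39.5,3.3)
E
```

```text
t 32.8 pos [418.1  39.7 187.9] tx [0.984 0.102 0.149] tz [ 0.148  0.017 -0.989] gap 79.1 F [-0.6 -0.8  0. ] grip 0.0 q [-0.1   0.06  2.03  0.04  0.91  1.35]
shift [-2.500e+01  1.000e-01  1.458e+02]
t 32.8 pos [418.1  39.7 187.9] tx [0.984 0.102 0.149] tz [ 0.148  0.017 -0.989] gap 79.1 F [-0.6 -0.8  0. ] grip 0.0 q [-0.1   0.06  2.03  0.04  0.91  1.35]
shift [-3.050e+01  1.000e-01  1.821e+02]
```

Emit:
{"op": "apply_moves", "data": {"rows": [[-5, 0, 28, 0, 0, 0, -0.8], [-5, 0, 28, 0, 0, 0, -0.8], [-4, 0, 28, 0, 0, 0, -0.8], [-4, 0, 28, 0, 0, 0, -0.8], [-4, 0, 24, 0, 0, 0, -0.8], [-3, 0, 18, 0, 0, 0, -0.8], [0, 0, 0, 0, 0, 0, -0.8], [0, 0, 0, 0, 0, 0, -0.8]]}}

```text
time_s: 33.6
ee_pos: [420.8, 39.6, 35.3]
tool_rot: [-0.004, 0.996, 0.052, 0.078]
contact_force: [-0.0, 0.3, -0.7]
finger_gap: 79.0
gripper_force: 0.0
```

```bash
python3 - <<'E'
from h import *
go(415,39.5,3.3)
E
```

```text
t 33.6 pos [420.8  39.6  35.3] tx [0.982 0.103 0.155] tz [ 0.155  0.016 -0.988] gap 79.0 F [-0.   0.3 -0.7] grip 0.0 q [-0.1   0.36  2.21  0.08  0.42  1.3 ]
shift [-10.7  -0.5  30.7]
```

Emit:
{"op": "apply_moves", "data": {"rows": [[-6, 0, 4, 0, 0, 0, -0.8], [-2, -0.5, 11, 0, 0, 0, -0.8], [-2, 0, 9, 0, 0, 0, -0.8], [-1, 0, 5, 0, 0, 0, -0.8], [0, 0, 1.5, 0, 0, 0, -0.8], [0, 0, 0, 0, 0, 0, -0.8], [0, 0, 0, 0, 0, 0, -0.8]]}}

```text
time_s: 34.3
ee_pos: [413.5, 39.6, 3.3]
tool_rot: [-0.004, 0.996, 0.052, 0.078]
contact_force: [-0.2, -0.0, 0.1]
finger_gap: 79.4
gripper_force: 0.0
```

Emit:
{"op": "apply_moves", "data": {"rows": [[0, 0, 0, 0, 0, 0, 1], [0, 0, 0, 0, 0, 0, 1], [0, 0, 0, 0, 0, 0, 1], [0, 0, 0, 0, 0, 0, 1], [0, 0, 0, 0, 0, 0, 1], [0, 0, 0, 0, 0, 0, 1], [0, 0, 0, 0, 0, 0, 1], [0, 0, 0, 0, 0, 0, 1]], "squeeze": 35}}

```text
time_s: 35.1
ee_pos: [413.2, 39.6, 2.9]
tool_rot: [-0.004, 0.996, 0.052, 0.078]
contact_force: [0.4, -0.3, 1.0]
finger_gap: 50.7
gripper_force: 34.2
```

Emit:
{"op": "apply_moves", "data": {"rows": [[1.6, 0, -10, 0, 0, 0, 1], [5, 0, -30, 0, 0, 0, 1], [5, 0, -32, 0, 0, 0, 1], [5, 0, -32, 0, 0, 0, 1], [5, 0, -32, 0, 0, 0, 1], [5, 0, -32, 0, 0, 0, 1], [5, 0, -32, 0, 0, 0, 1], [5, 0, -32, 0, 0, 0, 1], [5, 0, -32, 0, 0, 0, 1], [0, 0, 0, 0, 0, 0, 1]]}}

```text
time_s: 36.1
ee_pos: [415.8, 39.5, 273.9]
tool_rot: [-0.004, 0.995, 0.052, 0.081]
contact_force: [0.7, 0.1, -1.4]
finger_gap: 51.0
gripper_force: 34.1
```

Emit:
{"op": "apply_moves", "data": {"rows": [[0, 0, 0, 1.3, 0, -8.3, 1], [0, 0, 0, 1.3, 0, -8.3, 1], [0, 0, 0, 1.3, 0, -8.3, 1], [0, 0, 0, 1.3, 0, -8.3, 1], [0, 0, 0, 1.3, 0, -8.3, 1], [0, 0, 0, 1.3, 0, -8.3, 1], [0, 0, 0, 1.3, 0, -8.3, 1], [0, 0, 0, 1.3, 0, -8.3, 1], [0, 0, 0, 1.3, 0, -8.3, 1], [0, 0, 0, 1.3, 0, -8.3, 1]]}}

```text
time_s: 37.1
ee_pos: [411.9, 39.7, 268.1]
tool_rot: [-0.057, 0.703, 0.707, 0.054]
contact_force: [1.1, 1.0, -1.8]
finger_gap: 51.0
gripper_force: 34.1
```

```bash
python3 - <<'E'
from h import *
go(440,160,270);go(678.5,160,270)
im=read_camera("side");cv2.imwrite("pics/s3.png",cv2.resize(im[20:240,140:400,::-1],None,fx=2.5,fy=2.5,interpolation=cv2.INTER_CUBIC))
E
```

```text
t 37.1 pos [411.9  39.7 268.1] tx [-0.005  0.988  0.156] tz [-0.004  0.156 -0.988] gap 51.0 F [ 1.1  1.  -1.8] grip 34.1 q [-0.21  0.04  1.82  0.16  1.32 -0.26]
shift [119.   28.7  16.7]
t 37.1 pos [411.9  39.7 268.1] tx [-0.005  0.988  0.156] tz [-0.004  0.156 -0.988] gap 51.0 F [ 1.1  1.  -1.8] grip 34.1 q [-0.21  0.04  1.82  0.16  1.32 -0.26]
shift [117.8 267.2  15.7]
```

View pics/s3.png

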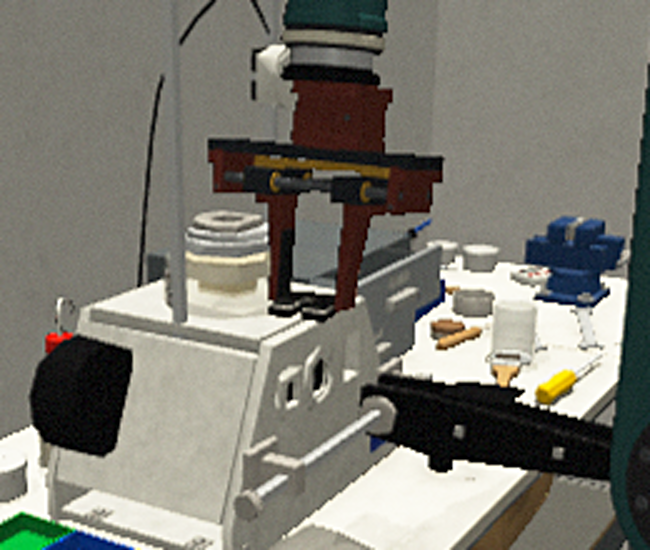

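The side crop shows the weight held flat between the tips at (302,303), with the closing axis now along x.

Emit:
{"op": "apply_moves", "data": {"rows": [[30, 0, 4, 0, 0, 0, 1], [30, 0, 4, 0, 0, 0, 1], [30, 0, 4, 0, 0, 0, 1], [28, 0, 4, 0, 0, 0, 1], [0, 35, 0, 0, 0, 0, 1], [0, 35, 0, 0, 0, 0, 1], [0, 35, 0, 0, 0, 0, 1], [0, 35, 0, 0, 0, 0, 1], [0, 35, 0, 0, 0, 0, 1], [0, 35, 0, 0, 0, 0, 1]]}}

```text
time_s: 38.15
ee_pos: [623.6, 158.6, 270.2]
tool_rot: [-0.056, 0.706, 0.704, 0.054]
contact_force: [0.1, 0.5, -1.6]
finger_gap: 50.7
gripper_force: 34.1
```

Emit:
{"op": "apply_moves", "data": {"rows": [[0, 35, 0, 0, 0, 0, 1], [0, 22, 0, 0, 0, 0, 1], [0, 0, 0, 0, 0, 0, 1], [0, 0, 0, 0, 0, 0, 1]]}}

```text
time_s: 38.55
ee_pos: [679.1, 158.6, 270.2]
tool_rot: [-0.056, 0.706, 0.704, 0.053]
contact_force: [-1.1, 1.0, -2.0]
finger_gap: 51.0
gripper_force: 34.1
```

```bash
python3 - <<'E'
from h import *
go(678.8,160,100);go(678.8,160,29)
E
```

```text
t 38.55 pos [679.1 158.6 270.2] tx [0.002 0.988 0.155] tz [-0.004  0.155 -0.988] gap 51.0 F [-1.1  1.  -2. ] grip 34.1 q [0.04 0.46 1.25 0.16 1.44 0.03]
shift [-24.9   0.4 168.4]
t 38.55 pos [679.1 158.6 270.2] tx [0.002 0.988 0.155] tz [-0.004  0.155 -0.988] gap 51.0 F [-1.1  1.  -2. ] grip 34.1 q [0.04 0.46 1.25 0.16 1.44 0.03]
shift [-35.9   0.7 238.6]
```

Emit:
{"op": "apply_moves", "data": {"rows": [[-4, 0, 28, 0, 0, 0, 1], [-4, 0, 28, 0, 0, 0, 1], [-4, 0, 28, 0, 0, 0, 1], [-4, 0, 28, 0, 0, 0, 1], [-4, 0, 28, 0, 0, 0, 1], [-4, 0, 28, 0, 0, 0, 1], [0, 0, 0, 0, 0, 0, 1], [0, 0, 0, 0, 0, 0, 1]]}}

```text
time_s: 39.35
ee_pos: [678.9, 161.1, 102.9]
tool_rot: [-0.056, 0.705, 0.705, 0.054]
contact_force: [0.8, -0.8, -1.8]
finger_gap: 50.6
gripper_force: 34.1
```

```bash
python3 - <<'E'
from h import *
go(678.8,161,29)
im=read_camera("side");cv2.imwrite("pics/s4.png",cv2.resize(im[100:300,100:350,::-1],None,fx=3,fy=3,interpolation=cv2.INTER_CUBIC))
E
```

```text
t 39.35 pos [678.9 161.1 102.9] tx [0.001 0.988 0.155] tz [-0.002  0.155 -0.988] gap 50.6 F [ 0.8 -0.8 -1.8] grip 34.1 q [ 0.05  0.6   1.43  0.17  1.11 -0.03]
shift [-11.5   0.1  73. ]
```

View pics/s4.png

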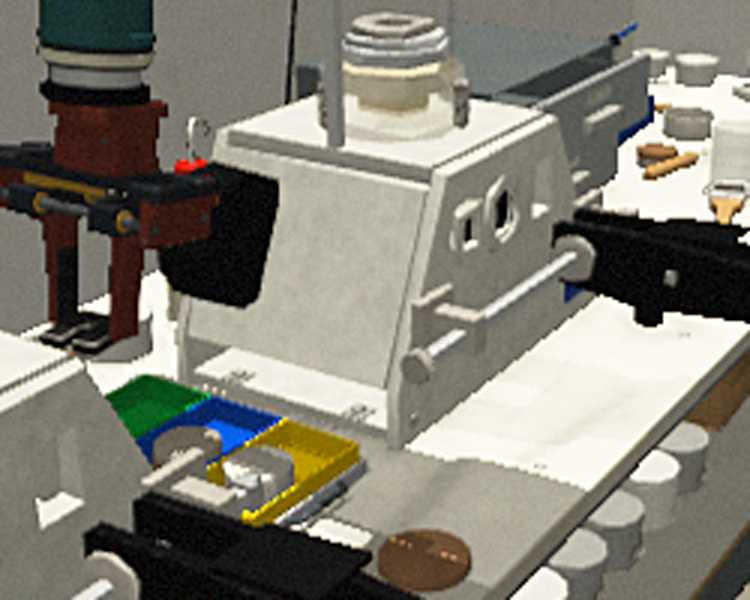

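The side crop shows the weight at (80,335), still above the green bin, and the body clear of the knob at (220,235).

Emit:
{"op": "apply_moves", "data": {"rows": [[-3, 0, 18, 0, 0, 0, 1], [-3, 0, 18, 0, 0, 0, 1], [-3, 0, 16, 0, 0, 0, 1], [-1.5, 0, 12, 0, 0, 0, 1], [-1, 0, 8, 0, 0, 0, 1], [0, 0, 0, 0, 0, 0, 1], [0, 0, 0, 0, 0, 0, 1]]}}

```text
time_s: 40.1
ee_pos: [680.7, 160.8, 30.3]
tool_rot: [-0.055, 0.705, 0.705, 0.055]
contact_force: [0.2, 0.8, -2.2]
finger_gap: 50.8
gripper_force: 34.1
```

Emit:
{"op": "apply_moves", "data": {"rows": [[0, -1.5, 1, 0, 0, 0, 1], [0, 0, 0, 0, 0, 0, 1], [0, 0, 0, 0, 0, 0, 1], [0, 0, 0, 0, 0, 0, -0.5], [0, 0, 0, 0, 0, 0, -0.5], [0, 0, 0, 0, 0, 0, -0.5], [0, 0, 0, 0, 0, 0, -0.5], [0, 0, 0, 0, 0, 0, -0.5]]}}

```text
time_s: 40.9
ee_pos: [679.0, 160.9, 29.1]
tool_rot: [-0.055, 0.705, 0.705, 0.055]
contact_force: [0.3, 0.1, -0.8]
finger_gap: 65.7
gripper_force: 0.0
```

Emit:
{"op": "apply_moves", "data": {"rows": [[3, 0, -20, 0, 0, 0, -0.5], [5, 0, -32, 0, 0, 0, -0.5], [5, 0, -32, 0, 0, 0, -0.5], [5, 0, -32, 0, 0, 0, -0.5], [5, 0, -32, 0, 0, 0, -0.5], [5, 0, -32, 0, 0, 0, -0.5], [5, 0, -32, 0, 0, 0, -0.5], [4, 0, -25, 0, 0, 0, -0.5], [0, -35, 0, 0, 0, 0, -0.5], [0, -35, 0, 0, 0, 0, -0.5]]}}

```text
time_s: 41.9
ee_pos: [609.2, 160.6, 269.9]
tool_rot: [-0.054, 0.705, 0.705, 0.056]
contact_force: [0.2, -0.4, -0.7]
finger_gap: 65.7
gripper_force: 0.0
```

Emit:
{"op": "apply_moves", "data": {"rows": [[0, -35, 0, 0, 0, 0, -0.5], [0, -35, 0, 0, 0, 0, -0.5], [0, -35, 0, 0, 0, 0, -0.5], [0, -35, 0, 0, 0, 0, -0.5], [0, -35, 0, 0, 0, 0, -0.5], [0, 0, 0, 0, 0, 0, -0.5]]}}

```text
time_s: 42.5
ee_pos: [428.8, 160.8, 268.6]
tool_rot: [-0.056, 0.705, 0.705, 0.054]
contact_force: [0.2, -0.7, -0.6]
finger_gap: 65.6
gripper_force: 0.0
```

```bash
python3 - <<'E'
from h import *
st()
im=read_camera("top");np.save("pics/t6.npy",im);h=hsv(im)
cv2.imwrite("pics/t6.png",cv2.resize(im[115:215,110:200,::-1],None,fx=6,fy=6,interpolation=cv2.INTER_CUBIC))
print(blob("top",rng(h,(0,0,0),(180,255,60)),13,roi=(136,130,163,156)))
E
```

```text
t 42.5 pos [428.8 160.8 268.6] tx [-0.     0.988  0.155] tz [-0.004  0.155 -0.988] gap 65.6 F [ 0.2 -0.7 -0.6] grip 0.0 q [0.08 0.09 1.77 0.16 1.28 0.03]
[([681.4, 165.3], [681.5, 165.4], [44.9, 46.0], 6.6)]
```

View pics/t6.png

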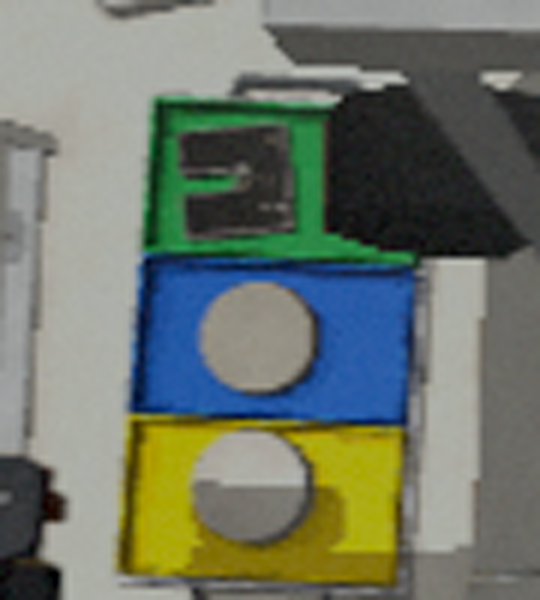

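The top crop shows the weight flat in the green bin at (238,180), the stack in the blue at (258,338) and the cap in the yellow at (252,487). All are within tolerance and the robot is clear, so I'm handing in.

```bash
python3 -c "
from station import *
print(close_job())"
```

```text
the job is handed in; nothing more can be done
None
```

I handed the job in at about 42.5 s, with no verdict returned; in the last picture the small stones were stacked in the blue bin, the cap was in the yellow and the weight in the green, all lying flat and within tolerance, and the arm never went near the two larger stones, though I did not re-measure their positions at the end.

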